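# Advance the sample blocks on a reader's feed deck

## Task

Advance the feed deck by one step, sliding the blocks along its floor one at a time, never lifted out and never rammed: slide the finished block from the crossing all the way into the side bay that is free, then slide the next block up the lane and through the crossing into the dock until it meets the contact head, wherever that stands, and hold it pressed there for a second with a steady 10 newtons or so (never over 20). Leave it docked and slide the last block up to the waiting place, just short of the crossing. Let go of everything, and leave the parked block, the bottles and the jar alone.

Things in the scene. Friction and masses are not known exactly. Their poses are not given: they have to be found in the camera images.
- deck: Feed deck fixed to the table, a cross of channels: aluminium floor 8 mm above the table, grey rails 14 mm high and 8 mm thick on it. Origin: on the table under the crossing's centre; x up the lane to the reader, y to the left bay. Deck frame, mm: lane from x -160 (closed) to -33, walls at y +-25; channel of the crossing and both bays x -33 to +33, closed at y +-84. Inner corners rounded, 4 mm.
- crossing (a point): Centre of the crossing on the sliding floor (deck x 0, y 0, 8 mm above the table), axes as the deck. A block fully in a side bay has its centre 60 mm left or right of it (y +60 or -60 mm).
- waiting (a point): The waiting place on the sliding floor, deck x -65 mm, y 0: where the centre of the first waiting block belongs, its front end 2 mm short of the crossing. Axes as the deck.
- dock (a point): Centre of the dock's mouth on the sliding floor, deck x +33 mm, y 0, axes as the deck. The dock runs from here to the reader between jaws at y +-24.5 mm, corners rounded 4 mm. The contact head's face stands 6 to 25 mm beyond this point, different each time and not measured: meet it by feel. A block touching it has its centre at deck x +9 to +28 mm.
- reader: Block reader fixed behind the deck: white housing 150 mm wide, front at deck x +82 mm, there 70 mm tall, 90 mm tall from x +136 to +206. Origin and axes are the deck's. In the dock it carries a black contact head, 38 mm wide, 10 to 26 mm above the table, on a stiff friction slide left anywhere in its travel; it is rigid to the touch and yields only above 50 N.
- read_block: White plastic sample block, x 60 by y 46 by z 20 mm, rounded corners, 0.15-0.3 kg. On top a grey grip rib, x 32 by y 14 mm, 36 mm tall (top 56 mm above the underside); vials at the rib's ends rise 12 mm. Origin: centre of underside; x to the reader. Slippery. The finished one: four vials, standing in the crossing, clear of the dock.
- next_block: White plastic sample block, x 60 by y 46 by z 20 mm, rounded corners, 0.15-0.3 kg. On top a grey grip rib, x 32 by y 14 mm, 36 mm tall (top 56 mm above the underside); vials at the rib's ends rise 12 mm. Origin: centre of underside; x to the reader. Slippery. Two vials at its reader end; first in the lane, deck x about -67 mm.
- last_block: White plastic sample block, x 60 by y 46 by z 20 mm, rounded corners, 0.15-0.3 kg. On top a grey grip rib, x 32 by y 14 mm, 36 mm tall (top 56 mm above the underside); vials at the rib's ends rise 12 mm. Origin: centre of underside; x to the reader. Slippery. One vial; behind the next block, deck x about -129 mm.
- parked_block: White plastic sample block, x 60 by y 46 by z 20 mm, rounded corners, 0.15-0.3 kg. On top a grey grip rib, x 32 by y 14 mm, 36 mm tall (top 56 mm above the underside); vials at the rib's ends rise 12 mm. Origin: centre of underside; x to the reader. Slippery. Four vials; it fills one side bay (deck y +58 or -58 mm). The other bay is free, a paper liner on its floor. Leave alone.
- dropper_a: White dropper bottle, 25 mm across and 66 mm tall, standing on the deck plate left of the lane (about deck x = -105, y = +72 mm). Origin: centre of its underside. To be left alone.
- dropper_b: Blue dropper bottle, 25 mm across and 66 mm tall, standing on the table to the right of the deck. Origin: centre of its underside. To be left alone.
- wipe_jar: Small white jar with a red cap, 52 mm across and 66 mm tall, on the table beside the reader. Origin: centre of its underside. To be left alone.
Not all that is in view belongs to the job. Leave any green, orange or purple look-alike of the read_block alone.

How it is judged (in metres and radians):
On the way, in this order (a step that is already met when the one before it is completed fails the run):
1. the finished block is all the way in the free side bay (x of read_block in the frame of deck between -0.007 and 0.007 m and (y of read_block in the frame of deck above 0.053 m or y of read_block in the frame of deck below -0.053 m)), for 0.2 s.
2. the next block, in the dock, is pressed steadily against the contact head with 6 to 16 N for 0.8 s (y of next_block in the frame of deck between -0.005 and 0.005 m and contact force between next_block and reader between 6 and 16 N), for 0.8 s.
3. the last block stands in the waiting place (x of last_block in the frame of deck between -0.077 and -0.052 m and y of last_block in the frame of deck between -0.006 and 0.006 m), for 0.2 s.
At the end, for the whole second after the job is handed in: Finished block in the bay that was free (centre 53 mm or more beside the centre line); next block in the dock (centre 6.5 mm or more past the crossing's centre, 5 mm of the centre line); last block within 13 mm of the waiting place; all three flat on the deck, at rest, let go (all of step 1 and all of step 3 and x of next_block in the frame of deck above 0.0065 m and y of next_block in the frame of deck between -0.005 and 0.005 m and z of each of read_block, next_block, last_block in the frame of deck below 0.011 m and linear speed of each of read_block, next_block, last_block below 0.01 m/s and contact force between the fingers and read_block below 0.1 N and contact force between the fingers and next_block below 0.1 N and contact force between the fingers and last_block below 0.1 N); the robot touches nothing.
It fails at once if the next block pushed against the reader with more than 25 N (contact force between next_block and reader above 25 N).
It fails at once if a block rammed or pressed against the deck with more than 60 N (contact force between any of read_block, next_block, last_block, parked_block and deck above 60 N).
It fails at once if a block lifted more than 6 mm off the deck's floor (z of any of read_block, next_block, last_block, parked_block in the frame of deck above 0.014 m).
It fails at once if the parked block or another thing on the table moved by more than 15 mm (distance of any of parked_block, dropper_a, dropper_b, wipe_jar from where it was at the start of the episode above 0.015 m).
It also fails if it takes over 59 s, if anything falls off the work surface, if the arm or the gripper's body presses on something with over 40 N, if the wrist force passes 120 N, or if a joint passes its speed limit or range.

## Robot

A 6-joint arm with a two-finger parallel gripper is mounted at the origin on the work surface. World frame = base frame: x ahead of the robot, y to its left, z up, the work surface at z = 0. Lengths are in mm, angles in degrees, forces in N, time in s.
With the tool pointing down it reaches from about 350 to 850 mm from the base axis. Payload 8.1 kg.
Tool frame: the origin (TCP) lies between the finger pads; the fingertips stand 22 mm ahead of it and the grasp point (between the pads) lies 3 mm ahead of it; z points along the fingers, y is the direction in which the jaws open and shut (so a half turn about z gives the same grasp; the last joint's range is limited). The gripper opens to 85 mm and grips with 20 to 120 N. Pads are 22 mm wide; open, the fingers measure 114 mm over their backs; the gripper's body (76 mm by 85 mm) begins 54 mm behind the grasp point. The pads swing forward as they close: fully open they stand 13 mm farther back than shut.
Start: joints at [-76.226, 7.471, 85.268, -0, 87.261, -4.893], TCP at [192.06, -568.435, 253.292] pointing down, gripper open.
Joint ranges: [-169.43, 169.43], [-51.17, 129.36], [1.28, 143.12], [-76.62, 256.62], [0, 156.53], [-152.29, 152.29]. Speed limits (degrees/s): [136.94, 136.94, 159.86, 180, 180, 180].

## Interface

Orientations are given as [roll, pitch, yaw] about the fixed x, y, z axes, in that order (R = Rz(yaw) Ry(pitch) Rx(roll)).
In Python, from bench import r gives the robot as it stands.
- The arm moves only by the tool drive_tool, never from a script. Its argument "moves" is a list of rows, each a list of 2 entries, a list of its own where there are three numbers: the shift along the world's x, y, z in mm, then the turn about the world's z in degrees. A call has exactly 8 rows; each row is the pose to reach, as a shift and turn from the pose commanded when the call began; what a row does not reach only later rows make up. A row lasts 1/12 s, in which the tool goes at most 41.7 mm and 7.16 degrees, less where a joint would pass 70% of its speed; a pose out of reach is approached as far as the arm can. A call with a gripper value outside its range is refused whole. "fingers" is the finger opening in mm, from 0 to 85.4, set as the call begins (left out, the last holds). The fingers move at their own pace and stop on an object; "squeeze" is the grip in N (left out, the last holds). Time passes only in rows, so rows that repeat a pose let the fingers close, or fill a call up. It gives the time, the measured TCP pose, the force and the opening at its end, in the units of the state.
- r.sense(): the state, without advancing time (a new reading comes with each control period).
- r.snapshot(name): name is "scene" or "top" or "wrist"; returns a dict with "pixels" (384x512x3 uint8, red, green, blue), "camera_matrix" (3x3 intrinsics, pixels), "xyz" and "orientation" of the camera in the world. Camera axes: x right, y down, z forward; pixel columns grow to the right and rows downward; lengths in mm; the calibration is good to about 2 mm. A picture is of the moment at which its call begins. There is no depth.
- r.hand_in(): hands the job in, once; it reports no verdict.
The state is a dict: "time": time; "joint_pos": joint angles; "qd": joint speeds; "joint_efforts": joint torques, N m; "tool_pos": TCP position; "tcp_rot": TCP orientation; "ft_force": force on the tool from outside, world axes, zero at the start; "wrist_torque": the same for the moment, N m; "finger_gap": finger opening in mm.
Only numpy, scipy, OpenCV 4.12 (cv2) and the standard library are available. Lean on these libraries where they do the work, as an engineer would, in place of code of your own. Each camera call takes 0.05 s, during which the arm holds its last target.

## Working session

There is one attempt and no reset: what is moved stays moved. The work goes in short steps, Python scripts to look and compute and a tool call to move; the robot and the scene stay as the last step left them, time stands still between calls to the robot, and variables do not carry over. Pictures are saved under pics/ and viewed, and the job is handed in when it is done.

Besides the shell and the picture viewer there is one more tool, called after "Request:" by a JSON object that holds its "method" and its "body". drive_tool: Moves the arm, as the interface text tells. Its arguments: {"type":"object","properties":{"moves":{"type":"array","items":{"type":"array"}},"fingers":{"type":"number"},"squeeze":{"type":"number"}},"required":["moves"]}

```bash
ls; mkdir -p pics
python3 - <<'E'
from bench import r
import cv2
for n in ["scene","top","wrist"]:
    s=r.snapshot(n)
    cv2.imwrite(f"pics/{n}0.png",s["pixels"][:,:,::-1])
    print(n,s["camera_matrix"],s["xyz"],s["orientation"])
print(r.sense())
E
```

```text
pics
scene [[389.38265897   0.         257.0091419 ]
 [  0.         389.38265897 193.90786264]
 [  0.           0.           1.        ]] [1156.36047251  234.4178786   462.24765049] [-125.33535154    0.65049758  112.35060282]
top [[485.7912066    0.         265.2499982 ]
 [  0.         485.7912066  195.66132225]
 [  0.           0.           1.        ]] [ 426.09473528    7.33681368 1155.34576637] [-168.7961517     0.71261805  -91.27890121]
wrist [[310.0242871    0.         253.46063867]
 [  0.         310.0242871  193.62249298]
 [  0.           0.           1.        ]] [ 269.46056404 -540.34884976  372.79665362] [ 1.61224819e+02  1.20375607e-01 -7.13442979e+01]
{'time': 0.15, 'joint_pos': array([-7.62260765e+01,  7.50664801e+00,  8.53152201e+01,  9.16301158e-04,
        8.72629026e+01, -4.89389868e+00]), 'qd': array([ 0.03430906, -0.08489243, -0.26966261, -0.05571676,  0.0414499 ,
        0.02157137]), 'joint_efforts': array([ 6.80985650e-04, -5.70061612e+01, -5.01160061e+01, -1.41282435e-04,
        9.49019857e-03,  4.60371973e-05]), 'tool_pos': array([ 191.9708798 , -568.03739906,  252.46735108]), 'tcp_rot': array([-1.79915616e+02, -8.14370793e-03,  1.86677717e+01]), 'ft_force': array([ 0.2736958 , -0.46464933,  0.25030438]), 'wrist_torque': array([ 0.01190237, -0.02165523, -0.01395112]), 'finger_gap': 85.06847815235875}
```

View pics/scene0.png

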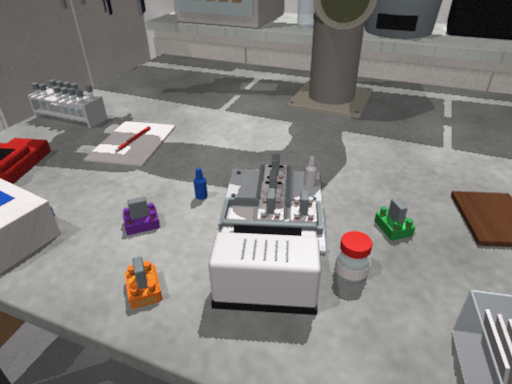

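View pics/top0.png

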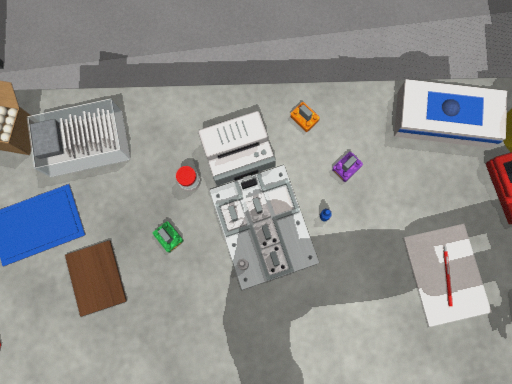

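View pics/wrist0.png

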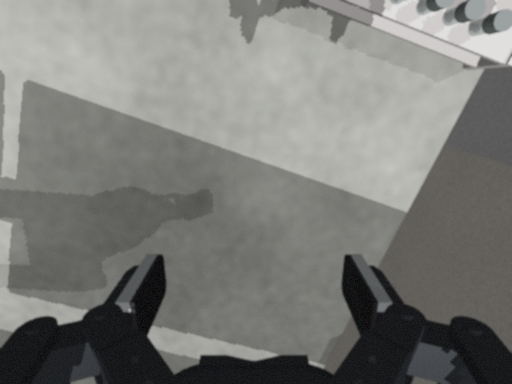

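```bash
cat > h.py <<'E'
import numpy as np, cv2
from scipy.spatial.transform import Rotation as R
def rot(o): return R.from_euler('xyz',o,degrees=True).as_matrix()
def ray(s,px,z):
    px=np.atleast_2d(np.array(px,float))
    K=s["camera_matrix"];M=rot(s["orientation"]);c=np.array(s["xyz"])
    d=(M@np.linalg.inv(K)@np.c_[px,np.ones(len(px))].T).T
    return c+d*((z-c[2])/d[:,2])[:,None]
def proj(s,P):
    P=np.atleast_2d(np.array(P,float));K=s["camera_matrix"];M=rot(s["orientation"])
    q=(K@M.T@(P-np.array(s["xyz"])).T).T
    return q[:,:2]/q[:,2:]
E
python3 - <<'E'
import cv2
a=cv2.imread("pics/top0.png")
c=a[150:300,190:330]
cv2.imwrite("pics/top0c.png",cv2.resize(c,None,fx=4,fy=4,interpolation=cv2.INTER_CUBIC)) if 0 else cv2.imwrite("pics/top0c.png",cv2.resize(a[160:300,190:330],(590,590),interpolation=cv2.INTER_CUBIC))
a=cv2.imread("pics/scene0.png")
cv2.imwrite("pics/scene0c.png",cv2.resize(a[145:315,195:375],None,fx=3.5,fy=3.5,interpolation=cv2.INTER_CUBIC))
E
```

```text
(no output)
```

View pics/top0c.png

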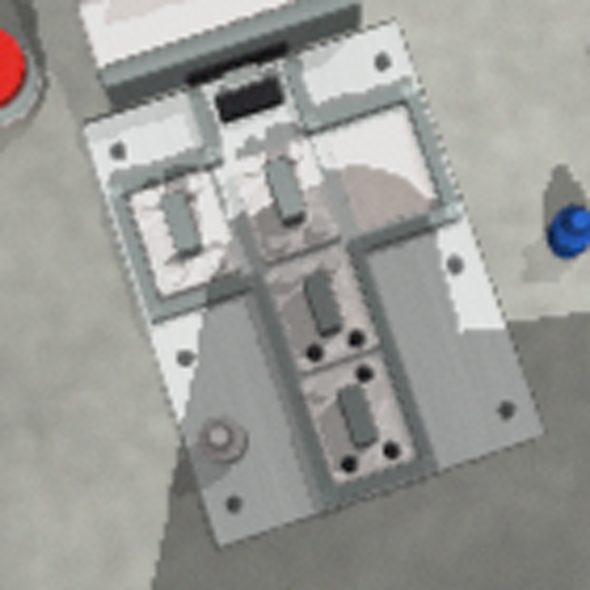

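View pics/scene0c.png

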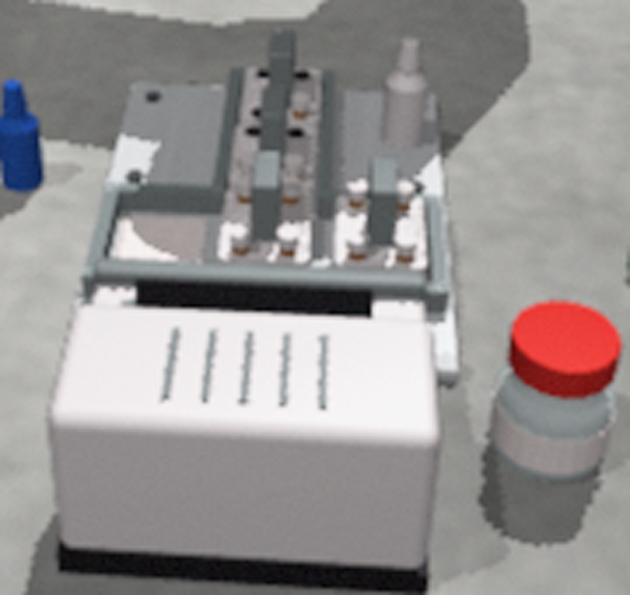

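```bash
cat > fit.py <<'E'
import numpy as np
def rigid(D,W):
    D=np.array(D,float);W=np.array(W,float)
    d=D[:,0]+1j*D[:,1];w=W[:,0]+1j*W[:,1]
    dm,wm=d.mean(),w.mean()
    s=np.sum((w-wm)*np.conj(d-dm))/np.sum(abs(d-dm)**2)
    k=abs(s);u=s/k
    t=wm-u*dm
    res=w-(u*d+t)
    return np.degrees(np.angle(u)),np.array([t.real,t.imag]),k,abs(res)
E
python3 - <<'E'
from bench import r
from h import *; from fit import *
s=r.snapshot("top")
f=590/140
P=np.array([(110,190),(155,320),(415,85),(465,215),(322,510),(440,468)])/f+[190,160]
D=[(41,92),(-41,92),(41,-92),(-41,-92),(-168,33),(-168,-33)]
W=ray(s,P,22)[:,:2]
yaw,t,k,res=rigid(D,W);print(yaw,t,k,res)
ribs=np.array([(285,190),(322,304),(357,415),(182,223)])/f+[190,160]
Q=ray(s,ribs,64)[:,:2]
a=np.radians(yaw);Rm=np.array([[np.cos(a),-np.sin(a)],[np.sin(a),np.cos(a)]])
print(Q, (Q-t)@Rm)
head=np.array([(219,125),(282,105),(278,85),(215,100)])/f+[190,160]
print((ray(s,head,26)[:,:2]-t)@Rm)
print(r.sense()["time"])
E
```

```text
17.38567079787345 [621.75508441  34.72851375] 0.9929422934666606 [2.74289145 2.43052194 1.40629133 1.75117453 2.31845896 0.74026484]
[[621.04318581  33.96377644]
 [558.57362785  15.34559461]
 [499.07813932  -1.84647962]
 [604.31061221  89.94433206]] [[  -0.90788071   -0.51708353]
 [ -66.08667479    0.38134198]
 [-128.00114555    1.75206519]
 [  -0.14891858   57.90573395]]
[[ 53.15903673  21.7872471 ]
 [ 52.64649084 -15.52250246]
 [ 64.37305015 -17.05198789]
 [ 67.62035053  19.43367615]]
0.2
```

Request:
{"method": "drive_tool", "body": {"moves": [[[22,34.6,0],0],[[44,69,0],0],[[66,104,0],0],[[88,138,0],0],[[110,173,0],0],[[132,208,0],0],[[154,242,0],0],[[176,277,0],0]], "fingers": 34, "squeeze": 25}}

```text
time: 0.87
tool_pos: [368.6, -289.7, 253.3]
tcp_rot: [180.0, -0.0, 18.6]
ft_force: [0.4, -0.4, -0.2]
finger_gap: 34.2
```

Request:
{"method": "drive_tool", "body": {"moves": [[[22,34.6,0],0],[[44,69,0],0],[[66,104,0],0],[[88,138,0],0],[[110,173,0],0],[[132,208,0],0],[[154,242,0],0],[[176,277,0],-1.2]]}}

```text
time: 1.53
tool_pos: [544.7, -12.4, 253.3]
tcp_rot: [180.0, -0.0, 17.5]
ft_force: [0.3, -1.4, 0.7]
finger_gap: 34.2
```

Request:
{"method": "drive_tool", "body": {"moves": [[[20,30,0],0],[[20,30,0],0],[[20,30,0],0],[[20,30,0],0],[[20,30,0],0],[[20,30,0],0],[[20,30,0],0],[[20,30,0],0]]}}

```text
time: 2.2
tool_pos: [563.9, 14.7, 253.6]
tcp_rot: [180.0, -0.0, 17.4]
ft_force: [0.5, -0.7, -0.3]
finger_gap: 33.8
```

Run:
```python
from bench import r
from h import *
s=r.snapshot("wrist"); import pickle; pickle.dump(s,open("w1.pkl","wb"))
cv2.imwrite("pics/w1.png",cv2.resize(s["pixels"][:,:,::-1],(768,576),interpolation=cv2.INTER_CUBIC))
print(s["xyz"],s["orientation"]); q=r.sense(); print(q["tool_pos"],q["tcp_rot"],q["joint_pos"])
```

```text
[641.86075146  40.73556741 374.04189781] [ 1.61238349e+02  1.31469477e-02 -7.26267892e+01]
[563.91168053  14.81936897 253.52264365] [ 1.79991635e+02 -1.93992673e-02  1.73976747e+01] [-3.70164093e+00  1.90451861e+00  9.11158373e+01 -8.21593831e-04
  8.69585342e+01  6.89007293e+01]
```

View pics/w1.png

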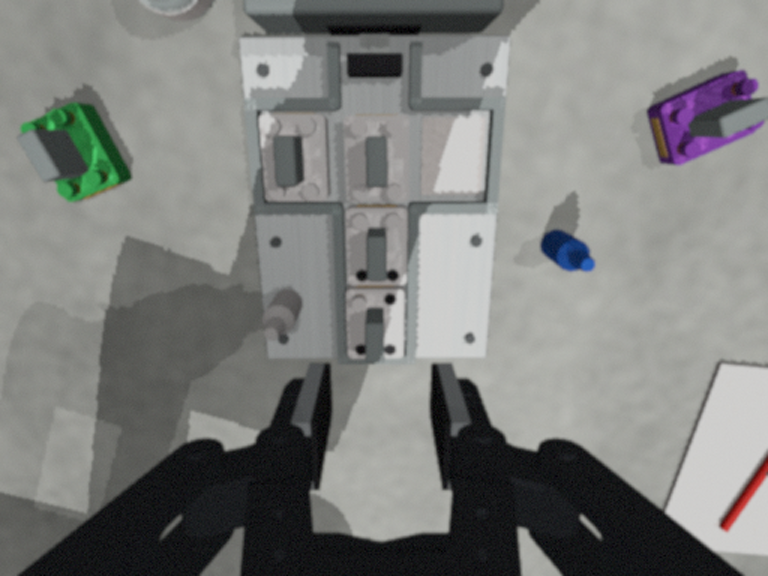

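Run:
```python
import pickle,cv2
s=pickle.load(open("w1.pkl","rb"));a=s["pixels"][:,:,::-1]
cv2.imwrite("pics/w1a.png",cv2.resize(a[15:150,155:345],None,fx=4,fy=4,interpolation=cv2.INTER_CUBIC))
cv2.imwrite("pics/w1b.png",cv2.resize(a[125:260,155:345],None,fx=4,fy=4,interpolation=cv2.INTER_CUBIC))
```

```text
(no output)
```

View pics/w1a.png

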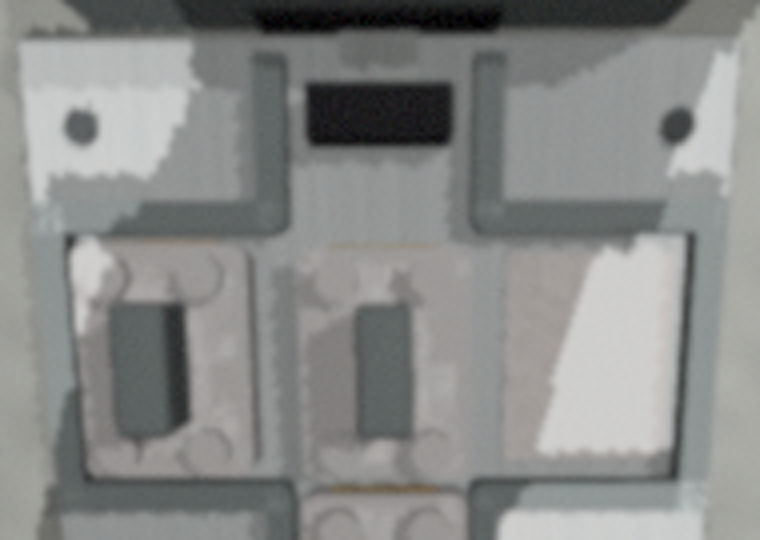

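View pics/w1b.png

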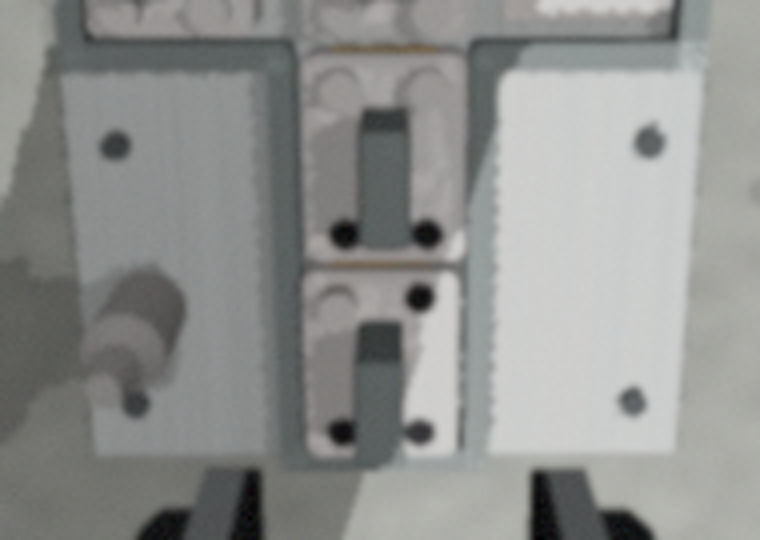

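Run:
```python
import pickle
from h import *; from fit import *
s=pickle.load(open("w1.pkl","rb"))
A=lambda p:(np.array(p,float)+.5)/4-.5+[155,15]
B=lambda p:(np.array(p,float)+.5)/4-.5+[155,125]
P=np.r_[A([(68,236),(690,235),(85,481),(677,481),(297,483),(470,484),(286,235),(474,235)]),B([(285,470),(482,470)])]
D=[(33,84),(33,-84),(-33,84),(-33,-84),(-33,25),(-33,-25),(33,24.5),(33,-24.5),(-168,33),(-168,-33)]
W=ray(s,P,22)[:,:2]
yaw,t,k,res=rigid(D,W);print(yaw,t,k,res.round(2))
a=np.radians(yaw);Rm=np.array([[np.cos(a),-np.sin(a)],[np.sin(a),np.cos(a)]])
print("deckframe",((W-t)@Rm).round(1).tolist())
Q=ray(s,np.r_[A([(385,371),(140,370)]),B([(384,190),(379,413)])],64)[:,:2]
print("ribs",Q.round(1),((Q-t)@Rm).round(1))
H=ray(s,A([(308,145),(450,145),(308,85),(450,85)]),26)[:,:2];print("head",((H-t)@Rm).round(1))
```

```text
17.463500164852544 [624.11296059  39.41765231] 0.9892166621486017 [1.5  2.1  0.92 0.92 1.2  0.23 0.79 0.8  1.98 2.04]
deckframe [[32.2, 82.7], [32.2, -82.1], [-32.2, 83.5], [-32.5, -83.2], [-32.9, 23.8], [-33.2, -25.0], [32.4, 25.0], [32.3, -24.8], [-167.1, 31.2], [-167.2, -31.1]]
ribs [[624.5  38. ]
 [607.   94.5]
 [562.8  19.1]
 [502.1   1.8]] [[-1.000e-01 -1.500e+00]
 [ 2.000e-01  5.760e+01]
 [-6.460e+01 -9.000e-01]
 [-1.277e+02  7.000e-01]]
head [[ 53.7  18.3]
 [ 53.6 -18.1]
 [ 67.6  18. ]
 [ 67.5 -17.9]]
```

Request:
{"method": "drive_tool", "body": {"moves": [[[15,5.5,-30],0],[[30,11,-60],0],[[45,16.5,-90],0],[[58,21,-120],0],[[59.5,21.7,-145],0],[[59.5,21.7,-145],0],[[59.5,21.7,-145],0],[[59.5,21.7,-145],0]]}}

```text
time: 2.92
tool_pos: [624.2, 36.9, 110.1]
tcp_rot: [180.0, -0.1, 17.4]
ft_force: [0.2, 0.4, 1.4]
finger_gap: 34.1
```

```bash
cat > w.py <<'E'
import sys,pickle
from bench import r
from h import *
n=sys.argv[1]
s=r.snapshot("wrist"); pickle.dump(s,open(n+".pkl","wb"))
cv2.imwrite(f"pics/{n}.png",cv2.resize(s["pixels"][:,:,::-1],(768,576),interpolation=cv2.INTER_CUBIC))
q=r.sense()
for k in("time","tool_pos","tcp_rot","ft_force","finger_gap"):print(k,np.round(q[k],2))
E
python3 w.py w2
```

```text
time 2.97
tool_pos [624.83  36.94 111.05]
tcp_rot [179.93  -0.19  17.45]
ft_force [0.34 0.17 0.29]
finger_gap 33.93
```

View pics/w2.png

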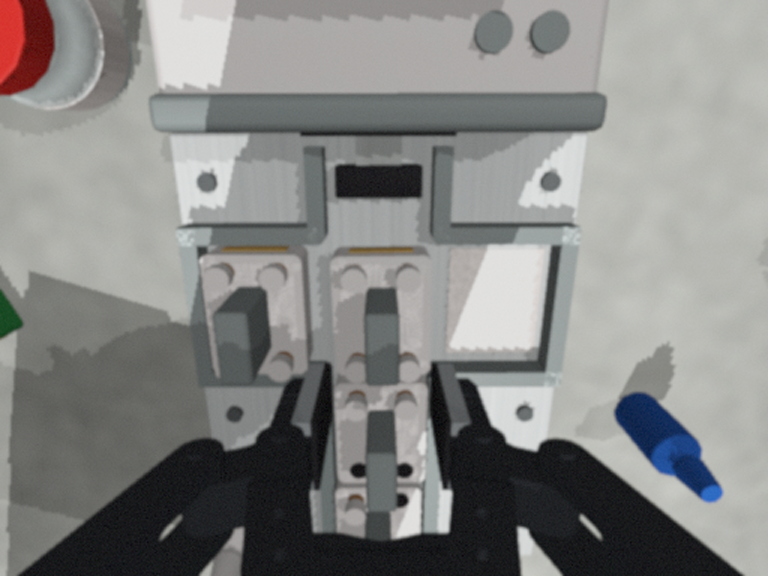

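Run:
```python
import pickle
from h import *
s=pickle.load(open("w2.pkl","rb"))
a=s["pixels"][170:270,230:280,::-1]
cv2.imwrite("pics/w2c.png",cv2.resize(a,None,fx=6,fy=6,interpolation=cv2.INTER_CUBIC))
print(s["xyz"])
for p in [(382,318),(382,383),(382,350)]: print(p,ray(s,[np.array(p)/1.5],64))
```

```text
[701.99387962  63.10802235 230.67537241]
(382, 318) [[637.68222206  42.14842987  64.        ]]
(382, 383) [[610.5888834   33.60143537  64.        ]]
(382, 350) [[624.67875825  38.04629484  64.        ]]
```

View pics/w2c.png

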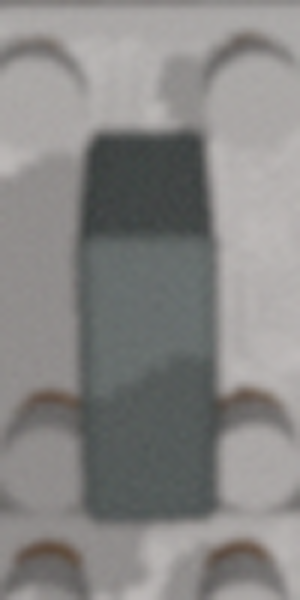

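Request:
{"method": "drive_tool", "body": {"moves": [[[0.5,0,-12],0],[[1,0,-25],0],[[1,0,-36],0],[[1,0,-44],0],[[1,0,-50],0],[[1,0,-50],0],[[1,0,-50],0],[[1,0,-50],0]]}}

```text
time: 3.63
tool_pos: [624.9, 37.3, 58.6]
tcp_rot: [180.0, -0.0, 17.5]
ft_force: [0.8, 0.4, 0.5]
finger_gap: 34.2
```

```bash
python3 w.py w3
```

```text
time 3.68
tool_pos [625.11  37.27  58.96]
tcp_rot [ 1.7998e+02 -6.0000e-02  1.7470e+01]
ft_force [ 0.19 -0.5  -0.99]
finger_gap 34.04
```

View pics/w3.png

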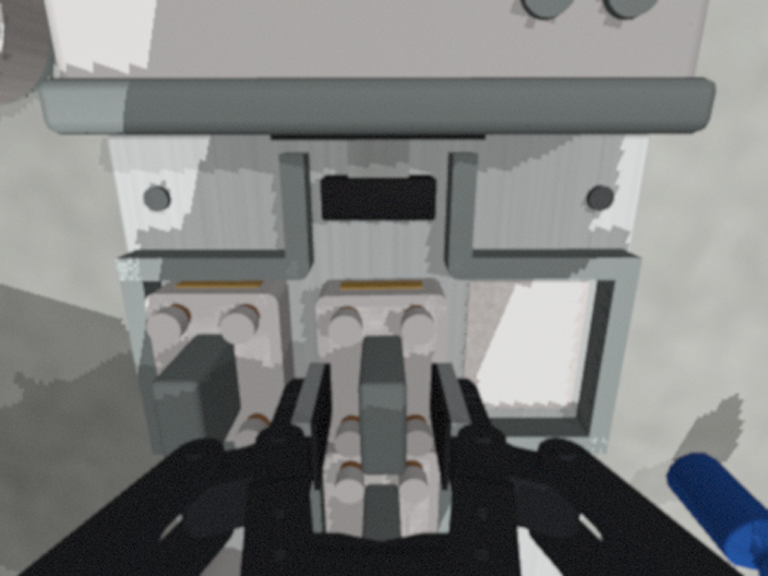

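Request:
{"method": "drive_tool", "body": {"moves": [[[0,0,0],0],[[0,0,0],0],[[0,0,0],0],[[0,0,0],0],[[0,0,0],0],[[0,0,0],0],[[0,0,0],0],[[0,0,0],0]], "fingers": 5, "squeeze": 25}}

```text
time: 4.35
tool_pos: [625.1, 37.3, 59.0]
tcp_rot: [180.0, -0.1, 17.5]
ft_force: [0.0, -0.8, 5.8]
finger_gap: 13.5
```

Request:
{"method": "drive_tool", "body": {"moves": [[[1.2,-3.8,0],0],[[2.7,-8.6,0],0],[[4.5,-14.3,0],0],[[6.3,-20,0],0],[[8.1,-25.8,0],0],[[9.9,-31.5,0],0],[[11.4,-36.2,0],0],[[12.3,-39.1,0],0]]}}

```text
time: 5.02
tool_pos: [637.5, -2.2, 59.0]
tcp_rot: [180.0, -0.1, 17.5]
ft_force: [-0.6, 0.6, 6.0]
finger_gap: 13.7
```

Request:
{"method": "drive_tool", "body": {"moves": [[[0.9,-2.9,0],0],[[1.8,-5.7,0],0],[[2.7,-8.6,0],0],[[3.3,-10.5,0],0],[[3.9,-12.4,0],0],[[4.5,-14.3,0],0],[[4.8,-15.3,0],0],[[4.8,-15.3,0],0]]}}

```text
time: 5.68
tool_pos: [642.3, -17.3, 59.0]
tcp_rot: [180.0, -0.1, 17.5]
ft_force: [0.0, 0.1, 5.9]
finger_gap: 13.9
```

```bash
python3 w.py w4
```

```text
time 5.73
tool_pos [642.3  -17.28  59.05]
tcp_rot [ 1.7997e+02 -7.0000e-02  1.7460e+01]
ft_force [-0.37 -0.41  4.86]
finger_gap 13.53
```

View pics/w4.png

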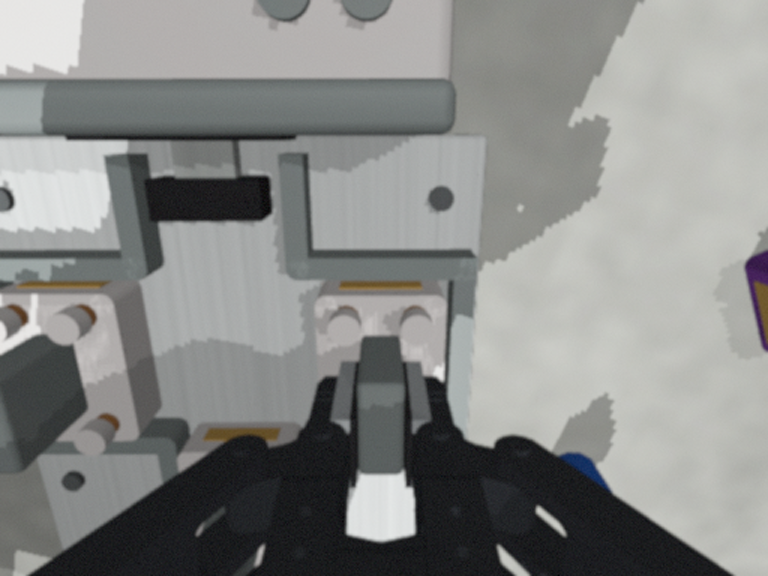

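Request:
{"method": "drive_tool", "body": {"moves": [[[0,0,0],0],[[0,0,0],0],[[0,0,0],0],[[0,0,0],0],[[0,0,8],0],[[0,0,20],0],[[0,0,35],0],[[0,0,50],0]], "fingers": 34}}

```text
time: 6.4
tool_pos: [641.8, -17.1, 109.9]
tcp_rot: [180.0, -0.0, 17.5]
ft_force: [0.1, -0.6, 0.2]
finger_gap: 34.1
```

Request:
{"method": "drive_tool", "body": {"moves": [[[-20,9,0],0],[[-40,18,0],0],[[-60,27,0],0],[[-79,35.7,0],0],[[-79,35.7,0],0],[[-79,35.7,0],0],[[-79,35.7,0],0],[[-79,35.7,0],0]]}}

```text
time: 7.07
tool_pos: [563.9, 18.1, 109.3]
tcp_rot: [180.0, -0.1, 17.4]
ft_force: [-0.5, 0.3, 1.2]
finger_gap: 33.8
```

```bash
python3 w.py w5
```

```text
time 7.12
tool_pos [563.82  18.13 109.03]
tcp_rot [ 1.7997e+02 -8.0000e-02  1.7440e+01]
ft_force [ 0.06  0.72 -0.1 ]
finger_gap 33.97
```

View pics/w5.png

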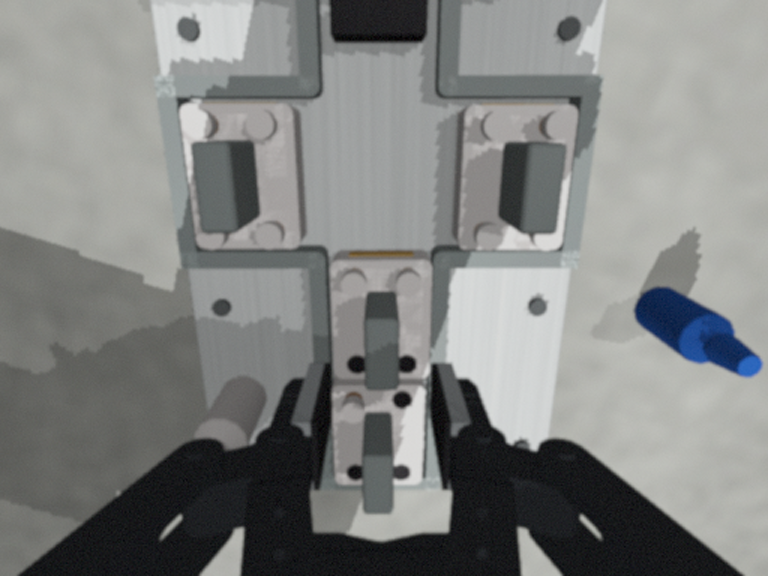

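Request:
{"method": "drive_tool", "body": {"moves": [[[-0.5,0,-12],0],[[-1,-0.3,-25],0],[[-1,-0.3,-36],0],[[-1,-0.3,-44],0],[[-1,-0.3,-50],0],[[-1,-0.3,-50],0],[[-1,-0.3,-50],0],[[-1,-0.3,-50],0]]}}

```text
time: 7.78
tool_pos: [562.0, 18.2, 58.7]
tcp_rot: [180.0, -0.0, 17.5]
ft_force: [0.1, -0.3, -0.0]
finger_gap: 34.0
```

Request:
{"method": "drive_tool", "body": {"moves": [[[0,0,0],0],[[0,0,0],0],[[0,0,0],0],[[0,0,0],0],[[0,0,0],0],[[0,0,0],0],[[0,0,0],0],[[0,0,0],0]], "fingers": 5, "squeeze": 30}}

```text
time: 8.45
tool_pos: [562.3, 18.3, 59.2]
tcp_rot: [180.0, -0.1, 17.5]
ft_force: [-0.8, 0.4, 5.5]
finger_gap: 13.4
```

Request:
{"method": "drive_tool", "body": {"moves": [[[3,0.9,0],0],[[8,2.5,0],0],[[13,4.1,0],0],[[18.5,5.8,0],0],[[24,7.5,0],0],[[29.5,9.2,0],0],[[34.5,10.8,0],0],[[38.2,12,0],0]]}}

```text
time: 9.12
tool_pos: [600.8, 30.3, 59.2]
tcp_rot: [180.0, -0.1, 17.5]
ft_force: [-2.1, -0.3, 7.2]
finger_gap: 13.8
```

```bash
python3 w.py w6
```

```text
time 9.17
tool_pos [601.28  30.44  59.21]
tcp_rot [ 1.7997e+02 -1.1000e-01  1.7470e+01]
ft_force [0.3  0.39 3.62]
finger_gap 13.54
```

View pics/w6.png

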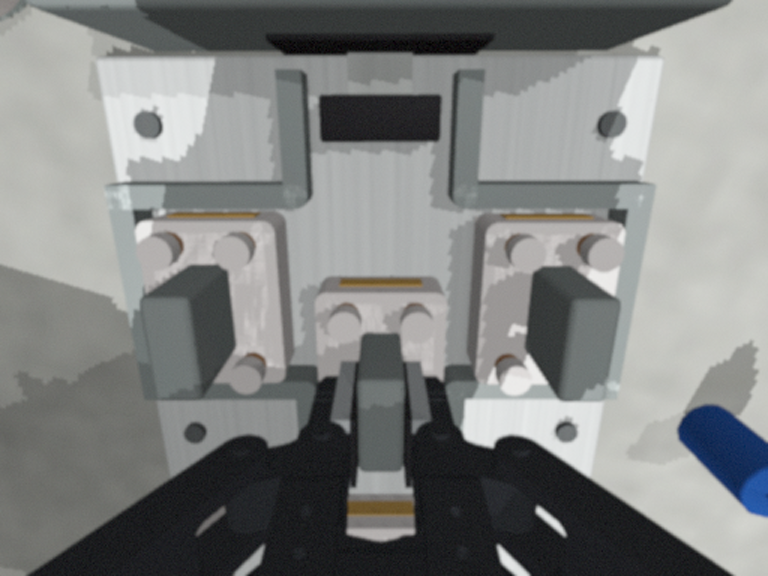

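Run:
```python
import pickle
from h import *
s=pickle.load(open("w6.pkl","rb"))
c,si=np.cos(np.radians(17.46)),np.sin(np.radians(17.46))
t=np.array([624.7,38.7])
f=lambda p,z:(lambda q:(round(q[0]*c+q[1]*si,1),round(-q[0]*si+q[1]*c,1)))((ray(s,[np.array(p)/1.5],z)[0][:2]-t))
print("block front top",f((381,290),28),"base",f((381,278),10),"head face top",f((381,141),26),"bot",f((381,141),10))
print("dock L/R mouth",f((310,203),22),f((452,203),22),"bay wall x33",f((210,207),22),f((560,207),22))
print("TCP deck",(601.2-t[0])*c+(30.4-t[1])*si, -(601.2-t[0])*si+(30.4-t[1])*c)
print([f(p,22) for p in [(285,385),(470,385)]])
```

```text
block front top (np.float64(5.5), np.float64(0.5)) base (np.float64(4.3), np.float64(0.4)) head face top (np.float64(54.4), np.float64(0.5)) bot (np.float64(54.1), np.float64(0.5))
dock L/R mouth (np.float64(34.4), np.float64(24.4)) (np.float64(34.4), np.float64(-23.4)) bay wall x33 (np.float64(33.1), np.float64(58.2)) (np.float64(33.1), np.float64(-60.0))
TCP deck -24.907607510136344 -0.8666534030393791
[(np.float64(-35.1), np.float64(37.4)), (np.float64(-35.1), np.float64(-33.8))]
```

Request:
{"method": "drive_tool", "body": {"moves": [[[3,0.9,0],0],[[6,1.9,0],0],[[9,2.8,0],0],[[12,3.8,0],0],[[15,4.7,0],0],[[18,5.6,0],0],[[21,6.6,0],0],[[24,7.5,0],0]]}}

```text
time: 9.83
tool_pos: [624.4, 37.7, 59.2]
tcp_rot: [180.0, -0.1, 17.5]
ft_force: [-1.4, -0.1, 6.9]
finger_gap: 13.7
```

Request:
{"method": "drive_tool", "body": {"moves": [[[2,0.6,0],0],[[4,1.3,0],0],[[6,1.9,0],0],[[8,2.5,0],0],[[10,3.1,0],0],[[12,3.8,0],0],[[14,4.4,0],0],[[15,4.7,0],0]]}}

```text
time: 10.5
tool_pos: [639.5, 42.4, 59.2]
tcp_rot: [180.0, -0.1, 17.5]
ft_force: [-1.8, -1.2, 7.8]
finger_gap: 13.5
```

Request:
{"method": "drive_tool", "body": {"moves": [[[0.5,0.2,0],0],[[1,0.3,0],0],[[1.5,0.5,0],0],[[2,0.6,0],0],[[2.5,0.8,0],0],[[3,0.9,0],0],[[3.5,1.1,0],0],[[3.8,1.2,0],0]], "squeeze": 20}}

```text
time: 11.17
tool_pos: [643.1, 43.5, 59.2]
tcp_rot: [180.0, -0.1, 17.5]
ft_force: [-0.6, 0.5, 6.6]
finger_gap: 13.5
```

```bash
python3 w.py w7
python3 - <<'E'
import pickle,cv2
s=pickle.load(open("w7.pkl","rb"));a=s["pixels"][:,:,::-1]
cv2.imwrite("pics/w7c.png",cv2.resize(a[90:260,180:330],None,fx=3.5,fy=3.5,interpolation=cv2.INTER_CUBIC))
E
```

```text
time 11.22
tool_pos [643.14  43.54  59.23]
tcp_rot [ 1.7997e+02 -6.0000e-02  1.7470e+01]
ft_force [-1.99  0.48  6.39]
finger_gap 13.44
```

View pics/w7c.png

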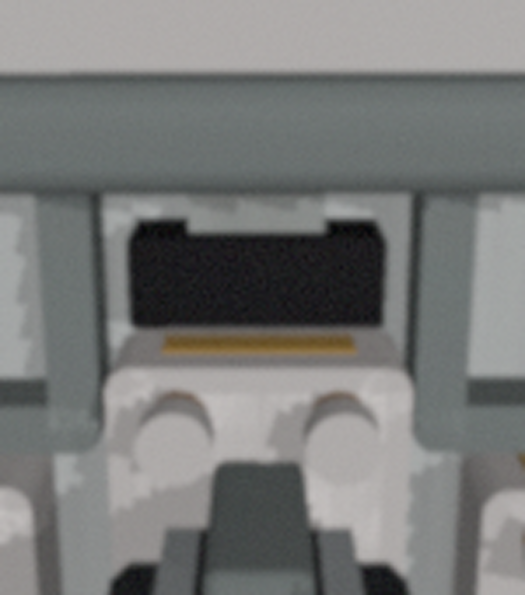

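Run:
```python
import pickle
from h import *
s=pickle.load(open("w7.pkl","rb"))
c,si=np.cos(np.radians(17.46)),np.sin(np.radians(17.46))
t=np.array([624.7,38.7])
f=lambda p,z:(lambda q:(round(q[0]*c+q[1]*si,1),round(-q[0]*si+q[1]*c,1)))((ray(s,[(np.array(p)+.5)/3.5-.5+[180,90]],z)[0][:2]-t))
print("block front",f((258,368),28),f((258,362),28),"head",f((258,326),26),"tcp",(643.1-t[0])*c+(43.5-t[1])*si)
print("sides",f((108,400),28),f((411,400),28),"jaw",f((103,400),22),f((416,400),22))
```

```text
block front (np.float64(49.1), np.float64(0.8)) (np.float64(50.0), np.float64(0.8)) head (np.float64(54.9), np.float64(0.8)) tcp 18.992441920398146
sides (np.float64(44.0), np.float64(23.2)) (np.float64(44.0), np.float64(-22.1)) jaw (np.float64(41.8), np.float64(24.8)) (np.float64(41.8), np.float64(-23.8))
```

Request:
{"method": "drive_tool", "body": {"moves": [[[0.5,0.2,0],0],[[1,0.3,0],0],[[1.5,0.5,0],0],[[2,0.6,0],0],[[2.5,0.8,0],0],[[2.9,0.9,0],0],[[2.9,0.9,0],0],[[2.9,0.9,0],0]]}}

```text
time: 11.88
tool_pos: [646.1, 44.5, 59.2]
tcp_rot: [180.0, -0.1, 17.5]
ft_force: [-1.9, 0.2, 6.2]
finger_gap: 13.3
```

Request:
{"method": "drive_tool", "body": {"moves": [[[0.1,0,0],0],[[0.2,0.1,0],0],[[0.4,0.1,0],0],[[0.5,0.2,0],0],[[0.5,0.2,0],0],[[0.5,0.2,0],0],[[0.5,0.2,0],0],[[0.5,0.2,0],0]]}}

```text
time: 12.55
tool_pos: [646.5, 44.6, 59.2]
tcp_rot: [180.0, -0.1, 17.5]
ft_force: [-1.4, -0.6, 6.5]
finger_gap: 13.6
```

Request:
{"method": "drive_tool", "body": {"moves": [[[0.1,0,0],0],[[0.2,0.1,0],0],[[0.4,0.1,0],0],[[0.5,0.2,0],0],[[0.5,0.2,0],0],[[0.5,0.2,0],0],[[0.5,0.2,0],0],[[0.5,0.2,0],0]]}}

```text
time: 13.22
tool_pos: [647.0, 44.8, 59.2]
tcp_rot: [180.0, -0.1, 17.5]
ft_force: [-1.6, -0.8, 7.7]
finger_gap: 13.5
```

Request:
{"method": "drive_tool", "body": {"moves": [[[0.1,0,0],0],[[0.2,0.1,0],0],[[0.4,0.1,0],0],[[0.5,0.2,0],0],[[0.5,0.2,0],0],[[0.5,0.2,0],0],[[0.5,0.2,0],0],[[0.5,0.2,0],0]]}}

```text
time: 13.88
tool_pos: [647.5, 45.0, 59.2]
tcp_rot: [180.0, -0.1, 17.5]
ft_force: [-1.1, 0.0, 6.5]
finger_gap: 13.3
```

Request:
{"method": "drive_tool", "body": {"moves": [[[0.1,0,0],0],[[0.2,0.1,0],0],[[0.3,0.1,0],0],[[0.4,0.1,0],0],[[0.4,0.1,0],0],[[0.4,0.1,0],0],[[0.4,0.1,0],0],[[0.4,0.1,0],0]]}}

```text
time: 14.55
tool_pos: [647.8, 45.1, 59.2]
tcp_rot: [180.0, -0.1, 17.5]
ft_force: [-1.6, -0.5, 6.1]
finger_gap: 13.8
```

Request:
{"method": "drive_tool", "body": {"moves": [[[0.1,0,0],0],[[0.2,0.1,0],0],[[0.3,0.1,0],0],[[0.4,0.1,0],0],[[0.4,0.1,0],0],[[0.4,0.1,0],0],[[0.4,0.1,0],0],[[0.4,0.1,0],0]]}}

```text
time: 15.22
tool_pos: [648.1, 45.2, 59.2]
tcp_rot: [180.0, -0.0, 17.5]
ft_force: [-2.3, -1.2, 7.4]
finger_gap: 13.6
```

Request:
{"method": "drive_tool", "body": {"moves": [[[0.1,0,0],0],[[0.2,0.1,0],0],[[0.3,0.1,0],0],[[0.4,0.1,0],0],[[0.4,0.1,0],0],[[0.4,0.1,0],0],[[0.4,0.1,0],0],[[0.4,0.1,0],0]]}}

```text
time: 15.88
tool_pos: [648.1, 45.2, 59.2]
tcp_rot: [180.0, 0.0, 17.5]
ft_force: [-4.5, -0.3, 10.3]
finger_gap: 14.1
```

Request:
{"method": "drive_tool", "body": {"moves": [[[0.1,0,0],0],[[0.2,0.1,0],0],[[0.3,0.1,0],0],[[0.4,0.1,0],0],[[0.4,0.1,0],0],[[0.4,0.1,0],0],[[0.4,0.1,0],0],[[0.4,0.1,0],0]]}}

```text
time: 16.55
tool_pos: [648.2, 45.2, 59.2]
tcp_rot: [180.0, 0.1, 17.5]
ft_force: [-6.4, -2.6, 10.6]
finger_gap: 13.3
```

Request:
{"method": "drive_tool", "body": {"moves": [[[0.2,0.1,0],0],[[0.4,0.1,0],0],[[0.6,0.2,0],0],[[0.6,0.2,0],0],[[0.6,0.2,0],0],[[0.6,0.2,0],0],[[0.6,0.2,0],0],[[0.6,0.2,0],0]]}}

```text
time: 17.22
tool_pos: [648.3, 45.2, 59.3]
tcp_rot: [180.0, 0.1, 17.5]
ft_force: [-10.5, -2.5, 13.4]
finger_gap: 13.4
```

Request:
{"method": "drive_tool", "body": {"moves": [[[0.1,0,0],0],[[0.1,0,0],0],[[0.1,0,0],0],[[0.1,0,0],0],[[0.1,0,0],0],[[0.1,0,0],0],[[0.1,0,0],0],[[0.1,0,0],0]]}}

```text
time: 17.88
tool_pos: [648.3, 45.2, 59.2]
tcp_rot: [180.0, 0.1, 17.5]
ft_force: [-11.0, -1.5, 13.5]
finger_gap: 13.7
```

Request:
{"method": "drive_tool", "body": {"moves": [[[0,0,0],0],[[0,0,0],0],[[0,0,0],0],[[0,0,0],0],[[0,0,0],0],[[0,0,0],0],[[0,0,0],0],[[0,0,0],0]]}}

```text
time: 18.55
tool_pos: [648.3, 45.2, 59.3]
tcp_rot: [180.0, 0.1, 17.5]
ft_force: [-9.1, -2.5, 13.9]
finger_gap: 12.9
```

Request:
{"method": "drive_tool", "body": {"moves": [[[0.1,0,0],0],[[0.2,0.1,0],0],[[0.2,0.1,0],0],[[0.2,0.1,0],0],[[0.2,0.1,0],0],[[0.2,0.1,0],0],[[0.2,0.1,0],0],[[0.2,0.1,0],0]]}}

```text
time: 19.22
tool_pos: [648.3, 45.2, 59.2]
tcp_rot: [180.0, 0.2, 17.5]
ft_force: [-11.9, -3.3, 14.5]
finger_gap: 13.4
```

Request:
{"method": "drive_tool", "body": {"moves": [[[0,0,0],0],[[0,0,0],0],[[0,0,0],0],[[0,0,0],0],[[0,0,0],0],[[0,0,0],0],[[0,0,0],0],[[0,0,0],0]]}}

```text
time: 19.88
tool_pos: [648.3, 45.2, 59.3]
tcp_rot: [180.0, 0.2, 17.5]
ft_force: [-11.3, -2.2, 15.1]
finger_gap: 13.4
```

Request:
{"method": "drive_tool", "body": {"moves": [[[-0.5,-0.1,0],0],[[-1,-0.3,0],0],[[-1.4,-0.4,0],0],[[-1.4,-0.4,0],0],[[-1.4,-0.4,0],0],[[-1.4,-0.4,0],0],[[-1.4,-0.4,0],0],[[-1.4,-0.4,0],0]]}}

```text
time: 20.55
tool_pos: [648.1, 45.2, 59.2]
tcp_rot: [180.0, -0.0, 17.5]
ft_force: [-3.4, -1.8, 8.8]
finger_gap: 13.6
```

Request:
{"method": "drive_tool", "body": {"moves": [[[0,0,0],0],[[0,0,0],0],[[0,0,0],0],[[0,0,0],0],[[0,0,8],0],[[0,0,20],0],[[0,0,35],0],[[0,0,50],0]], "fingers": 34}}

```text
time: 21.22
tool_pos: [648.5, 45.5, 110.3]
tcp_rot: [180.0, -0.0, 17.5]
ft_force: [-1.4, -0.2, 0.5]
finger_gap: 34.0
```

Request:
{"method": "drive_tool", "body": {"moves": [[[-24,-7,0],0],[[-48,-14.5,0],0],[[-72,-22,0],0],[[-96,-29,0],0],[[-120,-36,0],0],[[-146,-44,0],0],[[-146,-44,0],0],[[-146,-44,0],0]]}}

```text
time: 21.88
tool_pos: [502.0, 1.1, 110.0]
tcp_rot: [180.0, -0.1, 17.4]
ft_force: [1.0, -0.2, 0.4]
finger_gap: 33.9
```

```bash
python3 w.py w8
```

```text
time 21.93
tool_pos [503.25   1.3  110.31]
tcp_rot [179.93  -0.19  17.44]
ft_force [0.51 0.16 0.5 ]
finger_gap 33.69
```

View pics/w8.png

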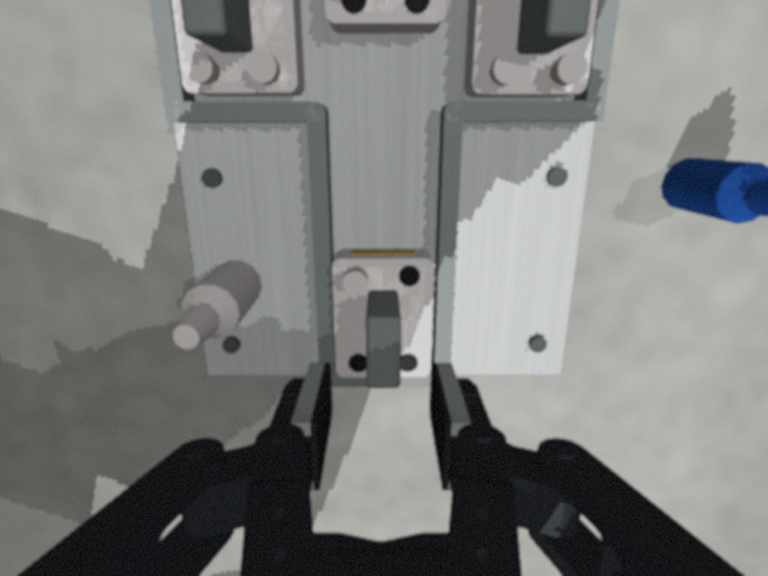

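Request:
{"method": "drive_tool", "body": {"moves": [[[0,-0.5,-12],0],[[0.3,-1,-25],0],[[0.3,-1,-36],0],[[0.3,-1,-44],0],[[0.3,-1,-50],0],[[0.3,-1,-50],0],[[0.3,-1,-50],0],[[0.3,-1,-50],0]]}}

```text
time: 22.6
tool_pos: [502.9, 0.5, 58.7]
tcp_rot: [180.0, -0.0, 17.5]
ft_force: [0.2, -0.3, -0.1]
finger_gap: 34.1
```

Request:
{"method": "drive_tool", "body": {"moves": [[[0,0,0],0],[[0,0,0],0],[[0,0,0],0],[[0,0,0],0],[[0,0,0],0],[[0,0,0],0],[[0,0,0],0],[[0,0,0],0]], "fingers": 5, "squeeze": 25}}

```text
time: 23.27
tool_pos: [503.1, 0.4, 59.0]
tcp_rot: [180.0, -0.1, 17.5]
ft_force: [-0.7, -0.0, 6.2]
finger_gap: 13.4
```

Request:
{"method": "drive_tool", "body": {"moves": [[[2.5,0.8,0],0],[[6.5,2,0],0],[[10.5,3.3,0],0],[[14.5,4.6,0],0],[[19,6,0],0],[[23.5,7.4,0],0],[[28,8.8,0],0],[[32,10,0],0]]}}

```text
time: 23.93
tool_pos: [535.2, 10.4, 59.1]
tcp_rot: [180.0, -0.1, 17.5]
ft_force: [-1.6, -1.5, 6.8]
finger_gap: 13.9
```

Request:
{"method": "drive_tool", "body": {"moves": [[[4,1.3,0],0],[[8,2.5,0],0],[[12,3.8,0],0],[[16,5,0],0],[[20,6.3,0],0],[[24,7.5,0],0],[[27,8.5,0],0],[[27,8.5,0],0]]}}

```text
time: 24.6
tool_pos: [562.6, 19.1, 59.0]
tcp_rot: [180.0, -0.1, 17.5]
ft_force: [2.3, 0.3, 6.3]
finger_gap: 13.4
```

```bash
python3 w.py w9
```

```text
time 24.65
tool_pos [562.46  19.03  59.07]
tcp_rot [ 1.7997e+02 -1.0000e-01  1.7470e+01]
ft_force [1.34 0.45 6.43]
finger_gap 13.41
```

View pics/w9.png

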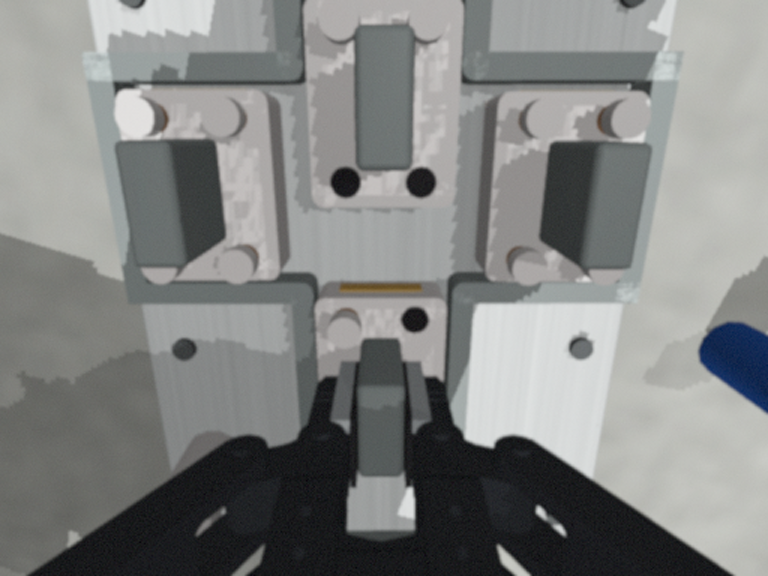

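Request:
{"method": "drive_tool", "body": {"moves": [[[0,0,0],0],[[0,0,0],0],[[0,0,0],0],[[0,0,0],0],[[0,0,8],0],[[0,0,20],0],[[0,0,35],0],[[0,0,50],0]], "fingers": 34}}

```text
time: 25.32
tool_pos: [561.5, 18.9, 109.8]
tcp_rot: [180.0, -0.0, 17.5]
ft_force: [1.2, -0.8, 0.4]
finger_gap: 34.2
```

Request:
{"method": "drive_tool", "body": {"moves": [[[-8,-2,25],0],[[-15,-5,50],0],[[-22,-7,75],0],[[-28,-9,95],0],[[-28,-9,110],0],[[-28,-9,110],0],[[-28,-9,110],0],[[-28,-9,110],0]]}}

```text
time: 25.98
tool_pos: [533.2, 10.0, 218.1]
tcp_rot: [-180.0, 0.0, 17.5]
ft_force: [0.5, -0.5, 0.4]
finger_gap: 34.0
```

```bash
python3 w.py w10
python3 - <<'E'
import pickle,cv2
s=pickle.load(open("w10.pkl","rb"));a=s["pixels"][:,:,::-1]
cv2.imwrite("pics/w10c.png",cv2.resize(a[15:200,145:355],None,fx=3.2,fy=3.2,interpolation=cv2.INTER_CUBIC))
E
```

```text
time 26.03
tool_pos [532.91  10.06 217.35]
tcp_rot [-1.7996e+02  8.0000e-02  1.7470e+01]
ft_force [-0.27 -0.21 -0.43]
finger_gap 33.9
```

View pics/w10c.png

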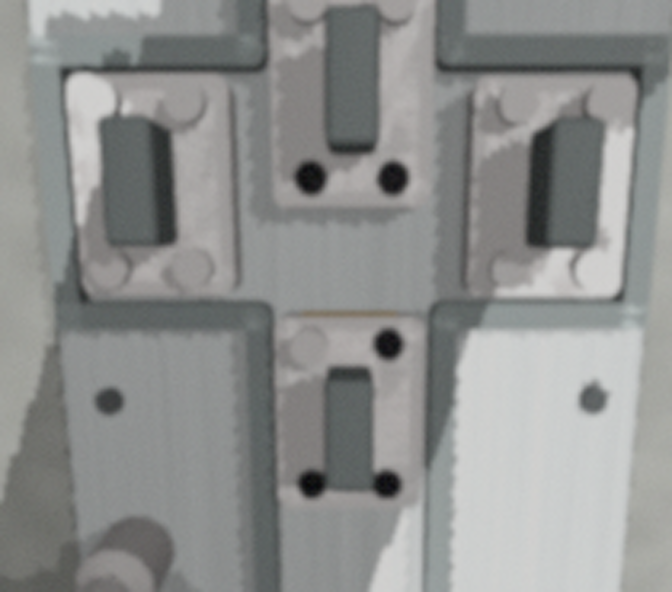

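Run:
```python
import pickle
from h import *; from fit import *
s=pickle.load(open("w10.pkl","rb"))
A=lambda p:(np.array(p,float)+.5)/3.2-.5+[145,15]
W=ray(s,A([(66,68),(638,70),(80,302),(624,302),(272,303),(430,303),(265,68),(437,70)]),22)[:,:2]
D=[(33,84),(33,-84),(-33,84),(-33,-84),(-33,25),(-33,-25),(33,24.5),(33,-24.5)]
yaw,t,k,res=rigid(D,W);print(yaw,t,k,res.round(1))
a=np.radians(yaw);Rm=np.array([[np.cos(a),-np.sin(a)],[np.sin(a),np.cos(a)]])
Q=ray(s,A([(575,182),(353,79),(350,434),(127,182)]),64)[:,:2]
print("read,next,last,parked",((Q-t)@Rm).round(1)); print(r.sense()["time"] if 0 else "")
```

```text
17.383632309289222 [623.69486524  39.21505856] 0.9874012269080891 [1.9 1.9 0.7 0.8 0.7 0.8 0.5 0.8]
read,next,last,parked [[  0.3 -57.5]
 [ 24.2  -0.2]
 [-65.3   0.4]
 [  0.1  58. ]]
```

Run:
```python
from bench import r
print(r.hand_in())
q=r.sense();print(q["time"],q["tool_pos"],q["ft_force"])
```

```text
the job is handed in; nothing more can be done
None
the job is handed in; nothing more can be done
```

I ran the whole feed step and handed the job in at about 26 s of the 59 s allowed. The hand-in gives no verdict, so the figures below are my own readings.

- **Finished block:** it slid from the crossing into the free right bay. My last wrist-camera check put it at deck x 0.3, y −57.5 mm.
- **Next block:** it slid through the crossing into the dock and met the contact head by feel. I held it at about 10 to 12.5 N at the wrist for about 2.7 s, so roughly 8.5 to 11 N at the head after allowing for floor friction. It was let go at x 24.2, y −0.2 mm.
- **Last block:** it slid up to the waiting place and was let go at x −65.3, y 0.4 mm, against a target of −65, 0.
- **Left alone:** the parked block still reads x 0.1, y 58.0 mm. I kept clear of the bottles and the jar but did not measure them again at the end. The gripper was open and well above everything, with wrist force near zero.

**Camera disagreements:** the top and wrist cameras differed by about 5 mm on the deck's position. The wrist fits also came out about 1% small, leaving errors of up to 2 mm. I relied on the wrist view with the fingers and ribs in the same picture. No check failed.

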